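# Shut the red air valve under the sliding cover

### The job

Shut off the compressed air at the bench: with the fingertips, push the blue cover of the valve box along its runners, as far as it will go, towards the side that uncovers the red valve handle, then push the red handle round until it is fully shut, a quarter turn from in line with its pipe to square across it. The cover is only slid, never lifted, and stays pushed open; leave the blue handle and the things on the bench as they are, and finish clear of everything.

Things in the scene. Friction and masses are not known exactly. Their poses are not given: they have to be found in the camera images.
- box: Grey box fixed to the bench. Origin: centre of its underside; y along the runners, x across (away from the robot), z up. Open bay 140 (x) by 236 (y) inside, floor 6 up, end walls 76 high. Two runners 586 long along y, at |x| 70 to 96, tops 78 high, guide lips at |x| 88 to 96 up to 90. Black end stops 92 high, inner faces at |y| = 283. All mm.
- cover: Loose blue plate 172 (x) by 252 (y) by 5 mm, 0.3 to 0.65 kg, flat on the runners; axes as the box's; origin: centre of its underside. In its middle a yellow block 90 (x) by 100 (y), top 27 mm above the underside, to push against. Starts within 20 mm of the bay's middle; 2 to 8 N slide it 157 mm either way to the end stops. Pushed to +y it bares the -y half, and the other way round.
- red_valve: Valve with the red handle, fixed in the bay 54 mm to -y or 48 mm to +y of its middle (blue: the other). Its pipe (top 38 mm, brass body 44 mm above the bench) runs along x and has a red ring outside the box, near and far, seen with the cover shut (blue: blue rings). Origin: on the handle's vertical pivot axis, 25 mm to +x of the box's middle, 6 mm above the bench; axes as the box's.
- red_handle (a joint): Angle of the red handle, rad: 0 = open, pointing from the pivot to the box's -x (towards the robot), in line with the pipe; grows clockwise seen from above; 1.571 = shut, at its stop, pointing to the box's +y, square across the pipe. Starts at 0 to 0.35. Stiff (0.15 N m, about 3 N at 46 mm from the pivot); stays where it is left.
- red_tip (a point): Free end of the red handle, 62 mm from the pivot axis, 62 mm above the bench. The red bar reaches from 12 to 62 mm from the pivot, is 16 mm wide and 14 mm high (55 to 69 mm above the bench); below its outer part is free space down to the pipe.
- blue_tip (a point): Free end of the blue handle, which is of the same shape and turns the same way as the red one, 62 mm from its own pivot; must be left as it is.
- glue: Loose white glue bottle with a black cap, 54 mm across, 150 mm high, standing on the bench beyond the box. Origin: centre of its underside.
- stand: Loose small printed phone stand, yellow and blue, 50 by 60 mm, 70 mm high, standing on the bench beyond the box. Origin: centre of its underside.
- coupling: Loose brass hose coupling standing on the bench beyond the box, 36 mm across at its foot, 50 mm high. Origin: centre of its underside.

How it is judged:
On the way, in this order (a step that is already met when the one before it is completed fails the run):
1. the cover is slid to within about 20 mm of the end stop, uncovering the red handle ((y of cover in the frame of red_valve above 0.189 m or y of cover in the frame of red_valve below -0.183 m) and z of cover in the frame of box between 0.07 and 0.088 m and angle between cover's own z axis and vertical below 0.1 rad), for 0.2 s.
2. the red handle is pushed fully shut (value of joint red_handle above 1.47 rad and (y of cover in the frame of red_valve above 0.189 m or y of cover in the frame of red_valve below -0.183 m)), for 0.2 s.
At the end, for the whole second after the job is handed in: The red handle is shut (at least 1.47 of 1.571 rad), the cover lies flat and at rest on its runners, slid at least 135 mm from the middle to the side that uncovers the red handle, and the blue handle is where it was (end within 15 mm) (all of step 2 and z of cover in the frame of box between 0.07 and 0.088 m and angle between cover's own z axis and vertical below 0.1 rad and linear speed of cover below 0.02 m/s and distance of blue_tip from where it was at the start of the episode below 0.015 m); the robot touches nothing.
It fails at once if the cover was lifted, tipped or taken off its runners (z of cover in the frame of box above 0.093 m or z of cover in the frame of box below 0.065 m or angle between cover's own z axis and vertical above 0.15 rad).
It fails at once if the blue handle was moved (its end more than 15 mm) (distance of blue_tip from where it was at the start of the episode above 0.015 m).
It fails at once if the glue bottle was lifted, knocked or moved more than 30 mm (distance of glue from where it was at the start of the episode above 0.03 m or angle between glue's own z axis and vertical above 0.5 rad).
It fails at once if the phone stand was lifted, knocked or moved more than 30 mm (distance of stand from where it was at the start of the episode above 0.03 m or angle between stand's own z axis and vertical above 0.5 rad).
It fails at once if the brass coupling was lifted, knocked or moved more than 30 mm (distance of coupling from where it was at the start of the episode above 0.03 m or angle between coupling's own z axis and vertical above 0.5 rad).
It also fails if it takes over 45 s, if anything falls off the work surface, if the arm or the gripper's body presses on something with over 40 N, if the wrist force passes 120 N, or if a joint passes its speed limit or range.

### The arm

A 7-joint arm with a two-finger parallel gripper is mounted at the origin on the work surface. World frame = base frame: x ahead of the robot, y to its left, z up, the work surface at z = 0. Lengths are in m, angles in rad, forces in N, time in s.
With the tool pointing down it reaches from about 0.425 to 0.975 m from the base axis. Payload 16.7 kg.
Tool frame: the origin (TCP) lies between the finger pads; the fingertips stand 19 mm ahead of it and the grasp point (between the pads) is the TCP; x points along the fingers, y is the direction in which the jaws open and shut, and the axes are right-handed (so a half turn about x gives the same grasp; the last joint's range is limited). The gripper opens to 85 mm and grips with 20 to 120 N. Pads are 22 mm wide; open, the fingers measure 114 mm over their backs; the gripper's body (76 mm by 85 mm) begins 54 mm behind the grasp point. The pads swing forward as they close: fully open they stand 13 mm farther back than shut.
Start: joints at [0.975, 0.426, 0.074, 1.606, -0.034, 1.111, -0.067], TCP at [0.292, -0.609, 0.25] pointing down, gripper open.
Joint ranges: [-2.85, 2.85], [-0.5, 2.14], [-1.23, 1.37], [0.21, 2.46], [-1.02, 4.16], [0.16, 2.05], [-2.73, 2.73]. Speed limits (rad/s): [1.89, 1.89, 2.39, 2.39, 3.01, 3.01, 3.01].

### API

Orientations are given as a unit quaternion [x, y, z, w].
In Python, from rig import env, jaws, read_state, cams gives the robot as it stands. The module is installed in compiled form; this text tells all that it offers. Calls block until the motion is done:
- env.reach(position, orientation): joint-space move of the TCP to a pose.
- env.servo_line(position, v=0.15, attitude=None, stop_force=None): straight line of the TCP; attitude=None keeps the orientation; v is the mean speed in m/s. With stop_force (N) it stops when the force on the tool has changed by that much, and returns True; else False.
- env.set_joints(angles): joint-space move.
- jaws.command_gripper(opening): finger opening in m; the grip force is fixed at half the most; returns when the fingers have stopped.
- env.dwell(seconds).
- env.solve_ik(position, orientation): joint angles nearest the present ones, or None.
- read_state(): the state.
- cams.read_camera(name): name is "side" or "top" or "wrist"; returns (picture, depth): 384x512x3 uint8, red, green, blue; 384x512 float32, m along the optical axis (not along the pixel's ray), 0 where there is no reading.
- cams.camera_model(name): a dict with "vfov" (degrees; the focal length in pixels is half the picture's height over the tangent of half this angle, whatever the lens; pixels are square), "cx", "cy" (the principal point, pixels), "R" (3x3) and "t" (3): a world point X has camera coordinates R X + t; the wrist camera has in their place "mount" (4x4, takes a point from camera to tool coordinates, whose origin is the TCP and whose axes are the tool frame's). Camera axes: x right, y down, z forward; pixel columns grow to the right and rows downward; lengths in m; the calibration is good to about 2 mm. A picture is of the moment at which its call begins: read the wrist's pose just before it. camera_model takes no time and is no camera call.
A pose or a line that the arm cannot do raises env.IKError and nothing moves.
- env.finish_job(): hands the job in, once; it reports no verdict.
The state is a dict: "t": time; "q": joint angles; "qvel": joint speeds; "joint_torque": joint torques, N m; "ee_pos": TCP position; "tool_rot": TCP orientation; "wrist_force": force on the tool from outside, world axes, zero at the start; "ft_torque": the same for the moment, N m; "grip_width": finger opening in m.
Only numpy, scipy, OpenCV 4.12 (cv2) and the standard library are available. Lean on these libraries where they do the work, as an engineer would, in place of code of your own. Each camera call takes 0.05 s, during which the arm holds its last target. There are 200 camera calls.

## Working session

There is one attempt and no reset: what is moved stays moved. The work goes in short steps, each a Python script; the robot and the scene stay as the last script left them, time stands still between calls to the robot, and variables do not carry over. Pictures are saved under pics/ and viewed, on a budget of 10 in all, crops included, one or two more only if the job needs it, and the job is handed in when it is done.

```bash
mkdir -p pics; cat > h.py <<'E'
import numpy as np, cv2
from rig import env, jaws, read_state, cams
def cloud(name):
    im,d=cams.read_camera(name); m=cams.camera_model(name)
    f=192/np.tan(np.radians(m["vfov"])/2)
    v,u=np.mgrid[:384,:512]
    P=np.stack([(u-m["cx"])/f*d,(v-m["cy"])/f*d,d],-1)
    W=(P-np.array(m["t"]))@np.array(m["R"])
    W[d<=0]=np.nan
    return im,d,W
E
python3 - <<'E'
from h import *
for n in("top","side"):
    im,d,W=cloud(n); np.savez(f"{n}.npz",im=im,W=W)
    cv2.imwrite(f"pics/{n}0.png",im[...,::-1])
    print(n,{k:np.round(v,3) for k,v in cams.camera_model(n).items()}, (d>0).mean())
    hsv=cv2.cvtColor(im,cv2.COLOR_RGB2HSV)
    for c,lo,hi in(("blue",(100,110,40),(130,255,255)),("red",(0,140,60),(6,255,255)),("red2",(172,140,60),(180,255,255)),("yel",(20,110,80),(35,255,255))):
        k,l,s,ce=cv2.connectedComponentsWithStats(cv2.inRange(hsv,lo,hi))
        for i in range(1,k):
            if s[i,4]>12: print(c,s[i],np.round(np.nanmedian(W[l==i],0),3))
print(read_state())
E
```

```text
top {'vfov': np.float64(52.948), 'cx': np.float64(256.635), 'cy': np.float64(191.138), 'R': array([[-0.013, -0.999, -0.05 ],
       [-0.984,  0.022, -0.176],
       [ 0.177,  0.047, -0.983]]), 't': array([0.029, 0.62 , 0.692])} 0.9960479736328125
blue [120 141  29  13 165] [0.712 0.259 0.07 ]
blue [210 186  10   5  36] [0.632 0.103 0.039]
blue [ 173  194  142  103 9505] [0.513 0.042 0.083]
red [260 181  11   6  43] [0.638 0.002 0.039]
yel [438  44  74   6 250] [ 0.937 -0.466  0.   ]
yel [250  52  65   6 207] [ 0.937 -0.042 -0.   ]
yel [ 59  59  65   6 199] [ 0.937  0.394 -0.   ]
yel [471  58  15   3  22] [ 0.909 -0.461  0.   ]
yel [266  66  15   2  21] [ 0.909 -0.022  0.   ]
yel [239 140  11  12 104] [0.714 0.042 0.05 ]
yel [132 153  32  27 561] [0.687 0.249 0.008]
yel [ 211  217   60   55 2879] [0.516 0.046 0.105]
yel [458 244  54   7 259] [ 0.507 -0.445 -0.   ]
yel [ 37 251  44   7 207] [ 0.506  0.422 -0.001]
yel [466 261  46   3  93] [ 0.479 -0.442 -0.   ]
yel [ 52 267  29   3  54] [ 0.478  0.415 -0.   ]
yel [477 288  30   4  57] [ 0.426 -0.434 -0.001]
yel [ 38 293  28   3  50] [ 
[... 639 characters left out ...]
] [0.686 0.262 0.007]
{'t': 0.1, 'q': array([ 0.97448184,  0.42665501,  0.07385332,  1.60655111, -0.03411303,
        1.1107805 , -0.06706953]), 'qvel': array([-0.00076601, -0.00164743,  0.00118146, -0.00129114,  0.00080688,
       -0.00014543,  0.00218612]), 'joint_torque': array([ 1.19614552e-02, -9.51528955e+01,  3.77391547e+00, -4.64409149e+01,
        1.99047395e-02,  6.44651474e-03, -1.64696110e-05]), 'ee_pos': array([ 0.29149612, -0.60843207,  0.24968667]), 'tool_rot': array([-0.68942251, -0.15704464,  0.68964628, -0.15627407]), 'wrist_force': array([ 0.25317876,  0.16666434, -0.84204666]), 'ft_torque': array([ 0.00640543,  0.07839293, -0.00891577]), 'grip_width': 0.08540373137746914}
```

View pics/top0.png

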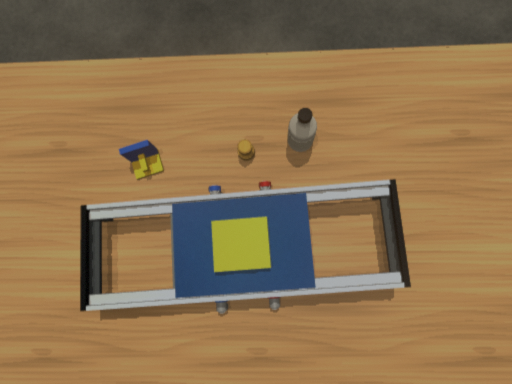

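View pics/side0.png

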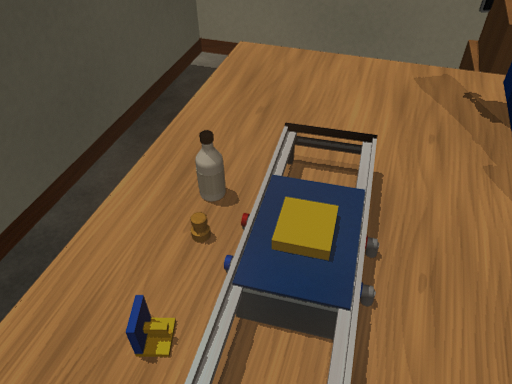

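The top view shows the red ring at pixel (265,185), to the right (-y) of the blue ring at (215,188). The cover goes to world +y, which is left in the picture. The yellow block is at about (240,245). The bottle, coupling and stand are all beyond the box. Next I'll fit the box frame.

```bash
python3 - <<'E'
from h import *
for n in("top","side"):
    z=np.load(n+".npz"); im,W=z["im"],z["W"]; hsv=cv2.cvtColor(im,cv2.COLOR_RGB2HSV)
    X=np.nan_to_num(W)
    reg=(X[...,0]>.35)&(X[...,0]<.67)&(abs(X[...,1]-.04)<.4)
    def rect(m,name):
        p=X[m][:,:2].astype(np.float32); r=cv2.minAreaRect(p*1000); print(n,name,np.round(r[0],1),np.round(r[1],1),round(r[2],2),"z",np.round(np.median(X[m][:,2]),4),m.sum())
    yel=cv2.inRange(hsv,(20,110,60),(35,255,255))>0
    rect(reg&yel&(X[...,2]>.099),"block")
    rect(reg&(cv2.inRange(hsv,(100,110,40),(130,255,255))>0)&(abs(X[...,2]-.083)<.006),"cover")
    m=reg&(X[...,2]>.07)&(X[...,2]<.098); m=cv2.morphologyEx(m.astype(np.uint8),cv2.MORPH_OPEN,np.ones((2,2)))>0
    rect(m,"box hull")
    k=reg&(hsv[...,2]<60)&(X[...,2]>.085)&(X[...,2]<.099)&~(hsv[...,1]>150)
    for s in(-1,1):
        q=k&(s*(X[...,1]-.04)>.2)
        if q.sum()>10: rect(q,f"stop{s}")
    for c,lo,hi in(("bluering",(100,110,40),(130,255,255)),("redring",(0,140,60),(6,255,255))):
        q=reg&(cv2.inRange(hsv,lo,hi)>0)&(X[...,2]<.06)&(X[...,2]>.02)
        print(c,np.round(X[q].mean(0),3),q.sum())
E
```

```text
top block [517.1  46.2] [ 89.8 100.1] 3.36 z 0.1045 2857
top cover [517.7  46.2] [169.6 250.6] 3.42 z 0.0825 9477
top box hull [307.8  38.2] [619.9 666.3] 4.9 z 0.0825 18996
top stop-1 [ 535.5 -236.7] [187.3  10.5] 3.77 z 0.0913 644
top stop1 [500.1 336.1] [187.6  11.2] 3.97 z 0.0912 620
bluering [0.632 0.103 0.038] 35
redring [0.638 0.002 0.038] 43
side block [517.3  49.2] [ 90.2 102.3] 3.5 z 0.1038 2714
side cover [517.7  49.1] [171.3 253.9] 3.55 z 0.0818 9053
side box hull [457.8 -69.7] [680.7 628.1] 34.04 z 0.0816 18300
side stop-1 [ 535.2 -233.7] [189.7  21.2] 6.06 z 0.0901 410
side stop1 [590.7 286.7] [ 0.7 93.3] 3.31 z 0.086 24
bluering [0.594 0.11  0.036] 86
redring [0.596 0.009 0.035] 79
```

```bash
cat >> h.py <<'E'
from scipy.spatial.transform import Rotation as Ro
C=np.array([.5178,.051]); a=np.radians(3.54)
ex=np.array([np.cos(a),np.sin(a),0]); ey=np.array([-np.sin(a),np.cos(a),0])
def B(x,y,z): return np.r_[C,0]+x*ex+y*ey+np.array([0,0,z])
def quat(s=1):
    X=np.array([0,0,-1.]); Y=s*ex
    return Ro.from_matrix(np.stack([X,Y,np.cross(X,Y)],1)).as_quat()
E
python3 - <<'E'
from h import *
q0=read_state()["q"]
best=[]
for s in(1,-1):
    j=env.solve_ik(B(0,-.09,.2),quat(s)); print(s,j)
    if j is not None: best.append((abs(j-q0).max(),s))
s=min(best)[1]; print("s",s)
jaws.command_gripper(0)
env.reach([.5,-.42,.12],quat(s))
hit=env.servo_line([.5,-.42,.0],v=.03,stop_force=4)
st=read_state(); print(hit,st["ee_pos"],st["wrist_force"],st["t"],st["grip_width"])
env.servo_line([.5,-.42,.2],v=.2)
env.reach(B(0,-.092,.2),quat(s))
print(read_state()["t"],read_state()["ee_pos"])
E
```

```text
1 [ 0.37162603  0.27463972 -0.48919688  1.96766977  0.15891689  0.93622197
 -0.13484053]
-1 [-0.97641753  0.50194125  1.22651701  2.03603823 -0.56741277  1.00222439
 -2.54311585]
s 1
True [ 0.50004111 -0.42000505  0.01911029] [-2.80445719  1.22232739  9.99367676] 4.9583 -6.881385972167503e-05
7.4333 [ 0.52367933 -0.04203692  0.19986185]
```

```bash
python3 - <<'E'
from h import *
env.servo_line(B(0,-.092,.109),v=.1)
print(read_state()["wrist_force"])
hit=env.servo_line(B(0,.11,.109),v=.07,stop_force=18)
st=read_state(); d=st["ee_pos"]-np.r_[C,0]; print(hit,d@ex,d@ey,st["wrist_force"],st["t"])
np.savetxt("p.txt",[d@ex,d@ey])
env.servo_line(B(d@ex,d@ey-.03,.109),v=.1)
env.servo_line(B(d@ex,d@ey-.03,.22),v=.15)
env.servo_line(B(-.0,-.2,.25),v=.25)
im,dd,W=cloud("top"); cv2.imwrite("pics/top1.png",im[...,::-1]); np.savez("top1.npz",im=im,W=W)
hsv=cv2.cvtColor(im,cv2.COLOR_RGB2HSV); X=np.nan_to_num(W)
L=(X-np.r_[C,0]); bx,by=L@ex,L@ey
inb=(abs(bx)<.1)&(abs(by)<.29)
m=inb&(cv2.inRange(hsv,(20,110,60),(35,255,255))>0)&(X[...,2]>.099)
print("cover y",by[m].min(),by[m].max(),X[m][:,2].mean())
r=inb&((hsv[...,0]<7)|(hsv[...,0]>172))&(hsv[...,1]>140)&(X[...,2]>.05)&(X[...,2]<.08)
print("red",r.sum()); 
if r.sum()>10: print(cv2.minAreaRect(np.stack([bx[r],by[r]],1).astype(np.float32)*1000),X[r][:,2].mean())
print(read_state()["t"])
E
```

```text
[0.65711396 0.36425545 0.06485055]
True -0.0005137602547604315 0.09547672996482073 [ 0.26244971 -4.73410538  2.51977976] 10.8583
cover y 0.10507051913969401 0.20565325487817532 0.10446553820756685
red 209
((-10.292450904846191, -42.98356628417969), (14.775181770324707, 48.09902572631836), 69.96836853027344) 0.06827167204905309
13.4583
```

View pics/top1.png

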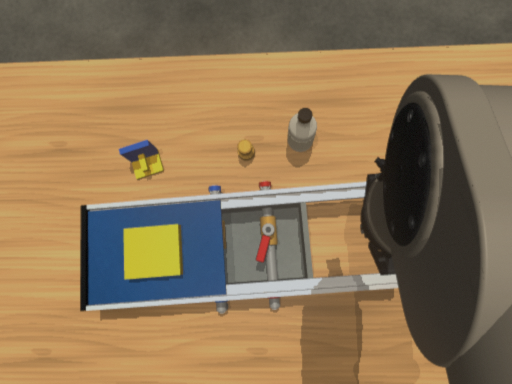

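The cover is at y = +155 mm, against its stop. The red handle shows in the top view from pivot (268,230) to tip (262,260), at about 0.3 rad. Now I'll push it round.

```bash
python3 - <<'E'
from h import *
def P(t,z=.071):
    r=.044; d=.008+.014*abs(np.sin(t))+.011*abs(np.cos(t))
    x=.025-r*np.cos(t)-d*np.sin(t); y=-.054+r*np.sin(t)-d*np.cos(t)
    return B(x,y,z)
env.servo_line(P(-.15,.2),v=.2)
hit=env.servo_line(P(-.15),v=.08,stop_force=8); print("down",hit,read_state()["ee_pos"][2])
if hit: raise SystemExit
for t in np.linspace(0,1.57,8):
    h=env.servo_line(P(t),v=.05,stop_force=30)
    st=read_state(); d=st["ee_pos"]-np.r_[C,0]; print(round(t,2),h,np.round([d@ex,d@ey],4),np.round(st["wrist_force"],1))
    if h: break
if not h:
    p=P(1.57)
    h=env.servo_line(p+.025*ex,v=.03,stop_force=12)
    st=read_state(); d=st["ee_pos"]-np.r_[C,0]; print("end",h,np.round([d@ex,d@ey],4),st["wrist_force"],st["t"])
E
```

```text
down False 0.07138853332526666
0.0 False [-0.0191 -0.0725] [ 0.5  0.  -0.8]
0.22 False [-0.0229 -0.0652] [ 0.2 -0.4 -0.2]
0.45 False [-0.0251 -0.0562] [-0.4 -0.2 -0.3]
0.67 False [-0.0252 -0.0462] [0.5 0.  0.4]
0.9 False [-0.0226 -0.0355] [ 0.   0.5 -0.8]
1.12 False [-0.0169 -0.0252] [-0.  -0.8  0.7]
1.35 False [-0.0082 -0.0162] [0.1 0.2 0.2]
1.57 False [ 0.0024 -0.0103] [-4.2 -4.1  0.7]
end True [ 0.0022 -0.0104] [-1.85395946 -0.55531103  1.26530689] 19.1917
```

```bash
cat > look.py <<'E'
from h import *
import sys
st=read_state(); d=st["ee_pos"]-np.r_[C,0]
if d[2]<.1:
    env.servo_line(B(d@ex-.02,d@ey-.005,.071),v=.08)
    env.servo_line(B(d@ex-.02,d@ey-.005,.2),v=.15)
env.servo_line(B(0,-.2,.25),v=.25)
im,dd,W=cloud("top"); cv2.imwrite(f"pics/{sys.argv[1]}.png",cv2.resize(im[150:330,60:420,::-1],None,fx=2,fy=2))
hsv=cv2.cvtColor(im,cv2.COLOR_RGB2HSV); X=np.nan_to_num(W)
L=(X-np.r_[C,0]); bx,by=L@ex,L@ey
inb=(abs(bx)<.1)&(abs(by)<.29)
m=inb&(cv2.inRange(hsv,(20,110,60),(35,255,255))>0)&(X[...,2]>.099)
print("cover y",by[m].min(),by[m].max(),X[m][:,2].mean())
r=inb&((hsv[...,0]<7)|(hsv[...,0]>172))&(hsv[...,1]>140)&(X[...,2]>.05)&(X[...,2]<.08)
print("red",r.sum()); 
if r.sum()>10:
    c=cv2.minAreaRect(np.stack([bx[r],by[r]],1).astype(np.float32)*1000); print(c,X[r][:,2].mean(),"angle",np.arctan2(c[0][1]+54,25-c[0][0]))
print(read_state()["t"],read_state()["wrist_force"])
E
python3 look.py top2
```

```text
cover y 0.10490499887117732 0.20563531211470126 0.10446115760817207
red 204
((24.069503784179688, -18.730506896972656), (14.998703002929688, 47.67243576049805), 0.5747405886650085) 0.06828462229757556 angle 1.5444199789017266
21.575 [-0.2620728   0.63913175  0.5598697 ]
```

View pics/top2.png

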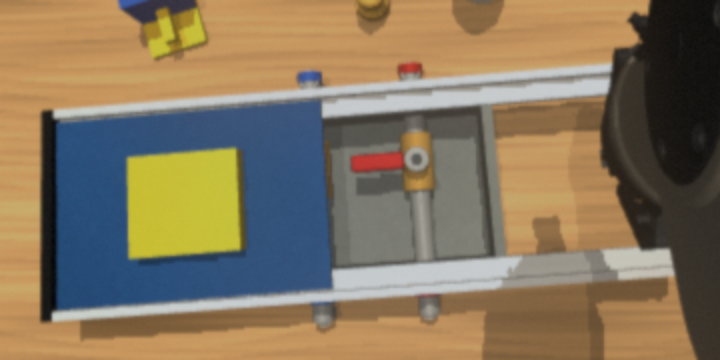

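The red handle (crop pixels 352–430, 160) is square across its pipe, and the cover is against the left stop. The arm is clear, so I'm handing in.

```bash
python3 -c "
from h import *
env.finish_job()"
```

```text
the job is handed in; nothing more can be done
```

The air is shut off and the job is handed in, at about 21.6 s of the 45 s allowed. I pushed the blue cover to the +y end stop with closed fingertips, then pushed the red handle round its arc until it met its stop.

What the last top-camera check showed:
- **Cover:** it sits about 155 mm to +y of the box's middle, where the stop allows 157 mm. It is flat, with its block top at 104.5 mm, and had not moved since the push.
- **Red handle:** about 1.54 rad from the position of its centre, and within 0.6° of square across the pipe from its outline. Both are above the required 1.47.
- **Arm:** clear of everything at 0.25 m height, with wrist force at noise level.
- **Bench items:** the parts of them in view looked unmoved, but I did not re-measure their positions.

Two things were not confirmed. The blue handle stayed hidden under the cover, so I could not see it; the fingers stayed about 45 mm or more from where it should be. The wrist force read almost zero between steps of the handle push, so the picture and the contact at the stop are the evidence that it closed.

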